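# Clamp a split cork yoga block with a one-hand bar clamp and keep hold of the trigger

### The job

The freshly glued cork yoga block stands in two pieces between the jaws of the one-hand bar clamp: pump the clamp's trigger, squeezing it towards the pistol handle and letting it spring back, until the far jaw has come up to the block, pushed the seam shut and holds the pieces firmly against the head jaw. Go easy on the last squeeze so that the cork is not crushed, and finish while still holding the trigger squeezed, with nothing let go. Move the jaw and the cork by the trigger alone, never by pushing on them, and leave everything else on the cabinet where it is.

Things in the scene. Friction and masses are not known exactly. Their poses are not given: they have to be found in the camera images.
- handle (a point): Pistol handle of the bar clamp, black, standing straight up from the clamp's head (fixed to the cabinet). This point is the handle's middle at the height to take hold, 162 mm above the surface; the handle is 18 mm thick along x, 28 mm wide along y, ends 20 mm above this point and is free down to 34 mm below it, where the head begins. Axes: x level along the bar towards the far jaw; z up.
- trigger_paddle: Trigger: a black paddle 10 mm thick, 26 mm wide, standing up in front of the handle (its +x side), top edge 181 mm above the surface. It turns on a pin 42 mm above the surface; this origin lies on that pin, 26 mm to +x of the handle's middle. At handle height its front face is 43 mm from the handle's middle at rest (52 mm over handle and paddle together), 21 mm fully squeezed (30 mm together).
- trigger (a joint): Trigger angle: 0 at rest, 0.18 rad fully squeezed towards the handle. Its spring pushes back with 4 N (rest) to 7 N (squeezed) at handle height. A full squeeze pulls the far jaw in by about 12 mm, then the trigger must go right back to rest to take the next teeth; holding pawls let the jaw slip back at most 4 mm. When a light squeeze stalls short of the full stroke, the block is gripped.
- jaw_slide (a joint): How far the far jaw with its toothed steel bar has come in from wide open (m); range 0 to 0.08. The pad faces of the two jaws are 182 mm apart at 0 and that much less this value otherwise. The two cork pieces are 120 mm thick together, so they are shut and touched by both jaws at about 0.062; more than that presses in the soft pad.
- head_pad_face (a point): Centre of the face of the fixed rubber pad (40 mm wide, 50 mm high) of the head jaw, 37.5 mm above the surface; the same axes as the handle; the cork lies on its +x side.
- jaw_pad_face (a point): Centre of the face of the far jaw's soft rubber pad (40 mm wide, 50 mm high), 37.5 mm above the surface; faces the cork. The pad gives 1 mm for each 6 N. A trigger squeezed with 20 N at handle height ends with 12 to 25 N on the cork, with 40 N at 35 to 55 N; a firm hold is 8 N and more, and above 60 N the cork is crushed.
- jaw_pad: The same soft pad of the far jaw as a part; its origin lies on the surface, 206 mm behind the pad's face (towards the head).
- bar_jaw: The clamp's far jaw and its steel bar, 16 mm wide, which runs 86 to 106 mm above the surface from behind the head, over the cork, to the far jaw. Origin on the surface, 206 mm from the far pad's face towards the head (pad not pressed in).
- clamp: Head of the bar clamp with its bracket, fixed; origin on the surface under the trigger's pin; axes as the handle.
- rear_half: Half of the cork yoga block, standing on the cabinet next to the head jaw: 60 mm along x (clamp's bar), 228 mm along y, 75 mm high. Origin at the centre of its underside.
- front_half: The other half of the cork block, the same size, on the side of the far jaw, a few mm of open seam away from the rear half. Origin at the centre of its underside.
- dumbbell_handle: Chrome dumbbell handle, 350 mm long, 25 to 40 mm thick, lying along its x axis; not part of the job. Origin at the centre of its underside.
- collar_a: Black spring clip collar: 43 mm wire coil 22 mm high with two 60 mm grips along +x; lying flat; not part of the job. Origin at the centre of its underside.
- collar_b: Black spring clip collar like collar_a; not part of the job. Origin at the centre of its underside.
- collar_c: Black spring clip collar like collar_a; not part of the job. Origin at the centre of its underside.
- collar_d: Black spring clip collar like collar_a; not part of the job. Origin at the centre of its underside.
- grip_ring: Silicone hand-grip ring, 86 mm outside, 22 mm high, lying flat; not part of the job. Origin at the centre of its underside.
- canister: Closed steel canister, 102 mm across, 157 mm high, upright; not part of the job. Origin at the centre of its underside.
- glue_bottle: White glue bottle with a nozzle, 54 mm across, 141 mm high, upright; not part of the job. Origin at the centre of its underside.
Things that resemble listed ones, but are neither listed nor needed, are in the scene too. Leave any blue or red look-alike of the rear_half alone.

How it is judged (in metres and radians):
On the way, in this order (a step that is already met when the one before it is completed fails the run):
1. The trigger is squeezed with the fingers (value of joint trigger above 0.08 rad and contact force between the fingers and trigger_paddle above 2 N), for 0.05 s.
2. By pumping, the far jaw's pad has come up to the block (contact force between jaw_pad and front_half above 4 N), for 0.2 s.
At the end, for the whole second after the job is handed in: Fingers still on the squeezed trigger (over 3 N), far pad on the block with 8 to 60 N, block on the head jaw with over 6 N, seam shut within 1.5 mm, both pieces parallel (0.03 rad), flat on the cabinet, at rest (contact force between jaw_pad and front_half between 8 and 60 N and contact force between rear_half and clamp above 6 N and contact force between the fingers and trigger_paddle above 3 N and value of joint jaw_slide above 0.0615 m and x of front_half in the frame of rear_half between 0.057 and 0.0615 m and angle between the x axis of front_half and the x axis of rear_half, either way round below 0.03 rad and height (world z) of each of front_half, rear_half below 0.004 m and angle between each of front_half, rear_half's own z axis and vertical below 0.04 rad and linear speed of each of front_half, rear_half below 0.01 m/s); the arm keeps its last pose, push and grip.
It fails at once if The cork is crushed (more than 60 N at the far jaw's pad) (contact force between jaw_pad and front_half above 60 N).
It fails at once if The robot pushes on the cork, the far jaw or the bar itself (contact force between any of the fingers, the arm and bar_jaw above 3 N or contact force between any of the fingers, the arm and front_half above 3 N or contact force between any of the fingers, the arm and rear_half above 3 N).
It fails at once if Something else on the cabinet is moved (20 mm) or tipped (distance of any of dumbbell_handle, collar_a, collar_b, collar_c, collar_d, grip_ring, canister, glue_bottle from where it was at the start of the episode above 0.02 m or angle between any of canister, glue_bottle's own z axis and vertical above 0.3 rad).
It also fails if it takes over 43 s, if anything falls off the work surface, if the arm or the gripper's body presses on something with over 40 N, if the wrist force passes 120 N, or if a joint passes its speed limit or range.

### The arm

A 6-joint arm with a two-finger parallel gripper is mounted at the origin on the work surface. World frame = base frame: x ahead of the robot, y to its left, z up, the work surface at z = 0. Lengths are in mm, angles in degrees, forces in N, time in s.
With the tool pointing down it reaches from about 350 to 850 mm from the base axis. Payload 8.1 kg.
Tool frame: the origin (TCP) lies at the very end of the fingers, on their centre line; the grasp point (between the pads) lies r.tcp_to_grasp behind it (r.tcp_to_grasp is the distance from the TCP to the grasp point, in mm); z points along the fingers, y is the line along which they close (so a half turn about z gives the same grasp; the last joint's range is limited). The gripper opens to 85 mm and grips with 20 to 120 N. Pads are 22 mm wide; open, the fingers measure 114 mm over their backs; the gripper's body (76 mm by 85 mm) begins 54 mm behind the grasp point. The pads swing forward as they close: fully open they stand 13 mm farther back than shut.
Start: joints at [60.195, 7.471, 85.268, -0, 87.261, -4.893], TCP at [252.717, 544.187, 231.292] pointing down, gripper open.
Joint ranges: [-169.43, 169.43], [-51.17, 129.36], [1.28, 143.12], [-76.62, 256.62], [0, 156.53], [-152.29, 152.29]. Speed limits (degrees/s): [136.94, 136.94, 159.86, 180, 180, 180].

### API

Orientations are given as [roll, pitch, yaw] about the fixed x, y, z axes, in that order (R = Rz(yaw) Ry(pitch) Rx(roll)).
In Python, from bench import r gives the robot as it stands.
- The arm moves only by the shell command python3 -m handwheel 'ROWS' [OPENING] [FORCE]. ROWS is JSON, a list of rows, each a list of 4 numbers: the shift along the tool's x, y, z in m, then the turn about the tool's z in degrees. A call has 1 to 10 rows; each row shifts and turns the commanded pose from where the row before left it, along the tool's axes as they then stand; what a row does not reach is not made up. A row lasts 1/10 s, in which the tool goes at most 50 mm and 8.59 degrees, less where a joint would pass 70% of its speed; a pose out of reach is approached as far as the arm can. A call is refused whole if a number of a shift passes 0.05 or a number of a turn 8.59, either way. A call with a gripper value outside its range is refused whole. OPENING is the finger opening in m, from 0 to 0.0854, set as the call begins (- or left out, the last holds). The fingers move at their own pace and stop on an object; FORCE is the grip in N (left out, the last holds). Time passes only in rows, so rows that do not move let the fingers close. It gives the time, the measured TCP pose, the force, the opening and the grip force at its end, in the units of the state.
- r.sense(): the state, without advancing time (a new reading comes with each control period).
- r.snapshot(name): name is "side" or "top" or "wrist"; returns the picture (400x640x3 uint8, red, green, blue); there is no depth.
- r.camera_params(name): a dict with "fx", "fy", "cx", "cy" (pixels), "R" (3x3) and "t" (3): a world point X has camera coordinates R X + t; the wrist camera has in their place "mount" (4x4, takes a point from camera to tool coordinates, whose origin is the TCP and whose axes are the flange's). Camera axes: x right, y down, z forward; pixel columns grow to the right and rows downward; lengths in mm; the calibration is good to about 2 mm. The wrist camera is an equidistant fisheye: a pixel r from the principal point sees the ray r / f radians off the axis. A picture is of the moment at which its call begins: read the wrist's pose just before it. camera_params takes no time and is no camera call.
- r.hand_in(): hands the job in; it is judged then, once.
The state is a dict: "time": time; "joint_pos": joint angles; "qd": joint speeds; "joint_efforts": joint torques, N m; "tool_pos": TCP position; "tcp_rot": TCP orientation; "ft_force": force on the tool from outside, world axes, zero at the start; "wrist_torque": the same for the moment, N m; "finger_gap": finger opening in mm; "grip_force": force on a finger pad.
Only numpy, scipy, OpenCV 4.12 (cv2) and the standard library are available. Lean on these libraries where they do the work, as an engineer would, in place of code of your own. Each camera call takes 0.05 s, during which the arm holds its last target. There are 200 camera calls.

## Working session

There is one attempt and no reset: what is moved stays moved. The work goes in short steps, Python scripts to look and compute and a shell command to move; the robot and the scene stay as the last step left them, time stands still between calls to the robot, and variables do not carry over. Pictures are saved under pics/ and viewed, at most 10 in all, crops included, and the job is handed in when it is done.

```bash
ls; mkdir -p pics; python3 - <<'E'
from bench import r
import cv2
for n in("side","top"):
    cv2.imwrite(f"pics/{n}0.png",r.snapshot(n)[:,:,::-1]); p=r.camera_params(n); print(n,p)
s=r.sense();print(s,r.tcp_to_grasp)
E
```

```text
pics
side {'fx': 422.22236570292694, 'fy': 422.22236570292694, 'cx': 320.5319979239393, 'cy': 199.725527339738, 'R': array([[-0.99892326, -0.04334216,  0.01654635],
       [-0.03711144,  0.53249777, -0.84561744],
       [ 0.02784   , -0.84532099, -0.5335329 ]]), 't': array([ 496.77873119,  141.31919515, 1232.21336262])}
top {'fx': 427.25786856710977, 'fy': 427.25786856710977, 'cx': 318.14167793970455, 'cy': 206.03896564107342, 'R': array([[-0.02935562, -0.99956518,  0.00277361],
       [-0.98401282,  0.02841101, -0.17581692],
       [ 0.17566167, -0.00789049, -0.98441897]]), 't': array([ -29.50274093,  530.04533853, 1233.60885269])}
{'time': 0.1, 'joint_pos': array([ 6.01967823e+01,  7.51008799e+00,  8.53239755e+01, -1.64975842e-03,
        8.72630118e+01, -4.89250574e+00]), 'qd': array([ 0.06132768, -0.24197678, -0.10238583, -0.01396382,  0.01874963,
        0.00542488]), 'joint_efforts': array([ 1.71147374e-03, -5.70947850e+01, -5.01941371e+01, -6.80372682e-05,
        8.06055934e-03, -9.94625293e-05]), 'tool_pos': array([252.45309158, 543.74284559, 230.34760307]), 'tcp_rot': array([-1.79903138e+02, -6.63748310e-03,  1.55089363e+02]), 'ft_force': array([-0.01859804, -0.09800032,  0.05809832]), 'wrist_torque': array([ 0.0025996 , -0.02856499,  0.01934491]), 'grip_force': 0.0, 'finger_gap': 85.51584835659686} 18.700000000000003
```

View pics/side0.png

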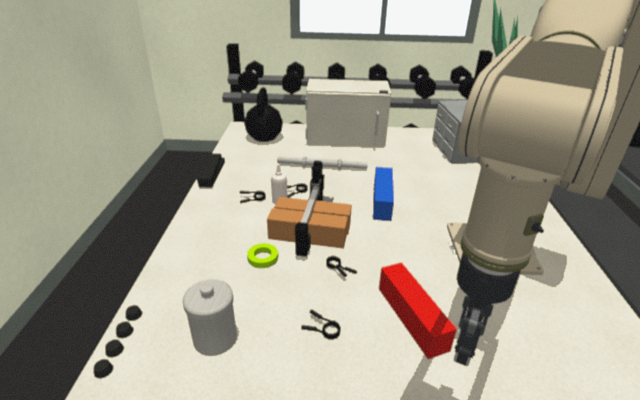

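View pics/top0.png

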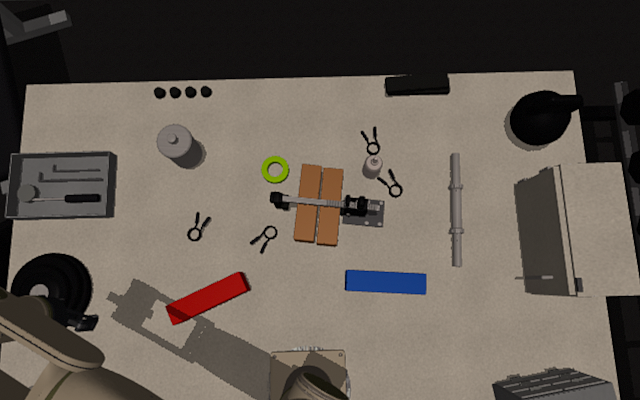

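The clamp's head with handle and trigger is at top (345–370, 205) and side (317, 175). Its far jaw is at top (278, 201) and side (302, 235). The cork halves are brown, at top (308, 203) and (330, 206). Look-alikes are the red block at top (208, 298), the blue block at (385, 282), and a black bar at (417, 85). The brown pair inside the clamp fits the description. Next is one close crop of both views.

```bash
python3 - <<'E'
import cv2,numpy as np
a=cv2.imread("pics/top0.png")[175:245,260:400]; b=cv2.imread("pics/side0.png")[150:260,255:365]
f=lambda im,s:cv2.resize(im,None,fx=s,fy=s,interpolation=cv2.INTER_CUBIC)
A=cv2.convertScaleAbs(f(a,5.5),alpha=1.6,beta=20);B=cv2.convertScaleAbs(f(b,5.4),alpha=1.6,beta=20)
cv2.imwrite("pics/topc.png",A);cv2.imwrite("pics/sidec.png",B)
E
```

```text
(no output)
```

View pics/topc.png

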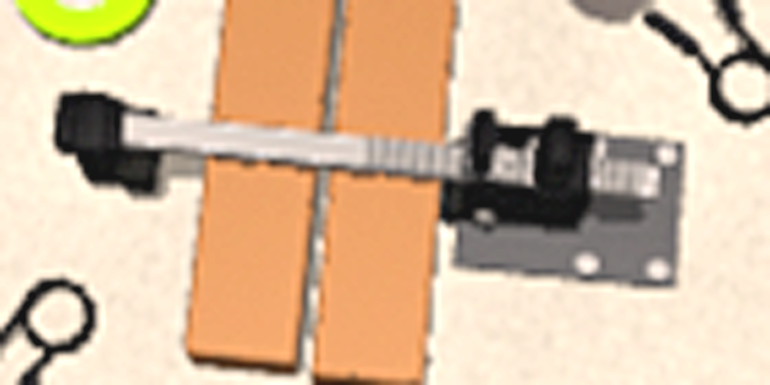

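View pics/sidec.png

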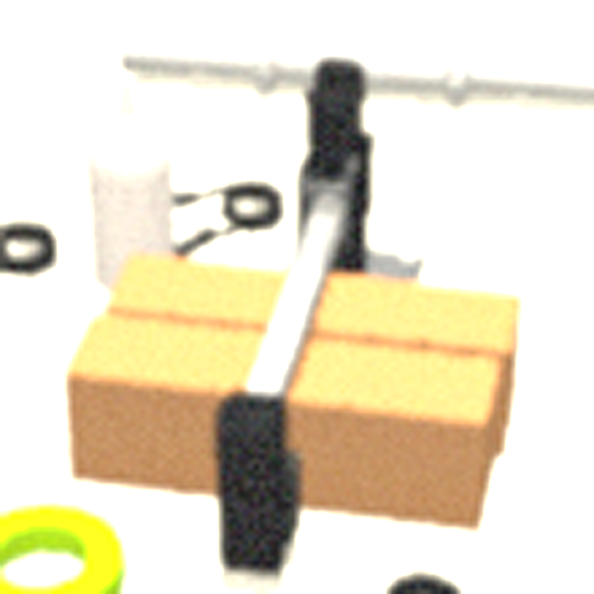

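```bash
cat > h.py <<'E'
import numpy as np
from bench import r
def ray(n,u,v):
    p=r.camera_params(n);R=p["R"];c=-R.T@p["t"];d=R.T@np.array([(u-p["cx"])/p["fx"],(v-p["cy"])/p["fy"],1]);return c,d
def onz(n,u,v,z):
    c,d=ray(n,u,v);return (c+d*(z-c[2])/d[2])
def px(n,X):
    p=r.camera_params(n);q=p["R"]@np.array(X)+p["t"];return np.round([p["cx"]+p["fx"]*q[0]/q[2],p["cy"]+p["fy"]*q[1]/q[2]],1)
E
python3 - <<'E'
from h import *
t=lambda x,y:(260+x/5.5,175+y/5.5)
s=lambda x,y:(255+x/5.4,150+y/5.4)
P=lambda n,u,z:print(n,np.round(onz(*u,z),1))
P("handle top",("top",*t(558,145)),182)
P("paddle top",("top",*t(485,138)),181)
P("bar left",("top",*t(125,132)),106)
P("bar tail",("top",*t(655,182)),106)
P("bar 440",("top",*t(440,160)),106)
for q in((205,355),(300,365),(315,375),(420,380)):P("cork low corners~",("top",*t(q[0],q[1]-8)),75)
P("side handle top back edge",("side",*s(340,62)),182)
P("side pile",("side",*s(340,80)),182)
# cork colour mask -> orientation
import cv2
im=cv2.imread("pics/top0.png").astype(int);b,g,rr=im[...,0],im[...,1],im[...,2]
m=((rr-b>40)&(rr>90)&(rr-g>25)&(g>b+10)).astype(np.uint8)
n,l,st,c=cv2.connectedComponentsWithStats(m)
for i in range(1,n):
    if st[i,4]>100:
        pts=np.argwhere(l==i)[:,::-1].astype(np.float32);w=np.array([onz("top",u,v,75)[:2] for u,v in pts],np.float32)
        print(st[i],cv2.minAreaRect(w))
E
```

```text
handle top [ 514.3 -160.3  182. ]
paddle top [ 518.9 -125.   181. ]
bar left [541.8  56.4 106. ]
bar tail [ 507.5 -218.3  106. ]
bar 440 [ 522.3 -107.1  106. ]
cork low corners~ [431.6  18.4  75. ]
cork low corners~ [424.9 -31.4  75. ]
cork low corners~ [419.4 -39.1  75. ]
cork low corners~ [415.2 -94.1  75. ]
side handle top back edge [ 515.  -158.8  182. ]
side pile [ 514. -137.  182.]
[298 164  24  35 665] ((600.3729248046875, -22.04291534423828), (58.84191131591797, 101.6336898803711), 82.32308197021484)
[321 167  22  34 635] ((589.8624267578125, -86.46931457519531), (58.7140998840332, 97.2723388671875), 82.70317077636719)
[294 204  23  37 719] ((478.5723876953125, -5.261524200439453), (58.53691101074219, 105.73469543457031), 82.33670043945312)
[317 206  23  39 754] ((467.2050476074219, -71.56181335449219), (58.719886779785156, 109.1034927368164), 83.13565826416016)
```

```bash
python3 -m handwheel '[[0,0,0,-5.9],[0,0,0,-5.9],[0,0,0,-5.9],[-0.015,-0.03,0,0],[-0.02,-0.036,0,0],[-0.02,-0.036,0,0],[-0.02,-0.036,0,0],[-0.02,-0.036,0,0],[-0.02,-0.036,0,0],[-0.02,-0.036,0,0]]' 0.0854; python3 -m handwheel '[[-0.02,-0.036,0,0],[-0.02,-0.036,0,0],[-0.02,-0.036,0,0],[-0.02,-0.036,0,0],[-0.02,-0.036,0,0],[-0.02,-0.036,0,0],[-0.02,-0.036,0,0],[-0.02,-0.036,0,0],[-0.02,-0.036,0,0],[-0.02,-0.036,0,0]]'
```

```text
time: 1.1
tool_pos: [355.8, 281.5, 230.9]
tcp_rot: [-180.0, -0.0, 172.8]
ft_force: [1.1, -0.3, 0.3]
finger_gap: 85.4
grip_force: 0.0
time: 2.1
tool_pos: [509.1, -100.8, 230.9]
tcp_rot: [180.0, -0.0, 172.8]
ft_force: [0.7, 1.4, -0.5]
finger_gap: 85.6
grip_force: 0.0
```

```bash
python3 -m handwheel '[[-0.003,-0.04,0,0],[0,0,0,0],[0,0,0,0]]'; python3 - <<'E'
from h import *
import cv2
s=r.sense();print(s["tool_pos"],s["tcp_rot"])
for n in("wrist","side"):cv2.imwrite(f"pics/{n}1.png",r.snapshot(n)[:,:,::-1])
print(r.camera_params("wrist"))
E
```

```text
time: 2.4
tool_pos: [506.5, -139.7, 230.6]
tcp_rot: [180.0, -0.1, 172.7]
ft_force: [0.3, 0.7, -0.3]
finger_gap: 85.4
grip_force: 0.0
[ 506.46252026 -139.69001806  230.64049257] [ 1.79961871e+02 -7.63953436e-02  1.72658048e+02]
{'fx': 309.70691628693146, 'fy': 309.70691628693146, 'cx': 320.3629589216913, 'cy': 196.79813942968025, 'mount': array([[-9.48500580e-04, -9.49834453e-01, -3.12751678e-01,
         7.99766281e+01],
       [ 9.99999258e-01, -1.13979915e-03,  4.28840640e-04,
         6.48938093e-02],
       [-7.63801712e-04, -3.12751039e-01,  9.49834830e-01,
        -1.42122704e+02],
       [ 0.00000000e+00,  0.00000000e+00,  0.00000000e+00,
         1.00000000e+00]])}
```

View pics/wrist1.png

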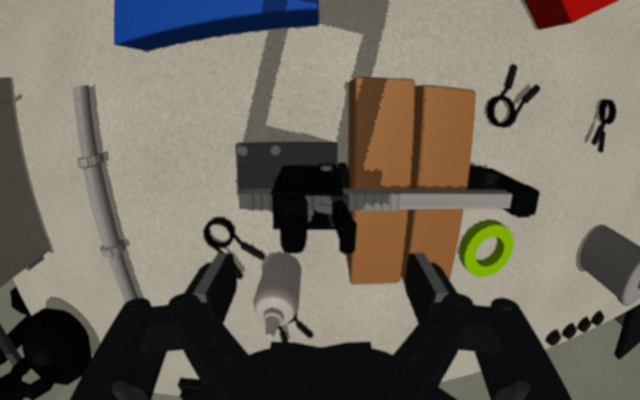

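```bash
cat >> h.py <<'E'
from scipy.spatial.transform import Rotation as Ro
def wz(u,v,z,pos,rot):
    p=r.camera_params("wrist");a=np.array([u-p["cx"],v-p["cy"]])/p["fx"];th=np.linalg.norm(a)
    d=np.array([*(a/th*np.sin(th)),np.cos(th)]);M=p["mount"];W=Ro.from_euler("xyz",rot,degrees=True).as_matrix()
    c=W@M[:3,3]+pos;e=W@M[:3,:3]@d;return c+e*(z-c[2])/e[2]
E
python3 - <<'E'
from h import *
import cv2
pos=np.array([506.46,-139.69,230.64]);rot=[179.96,-.08,172.66]
for n,u,v,z in(("h back",280,245,182),("h front",306,245,182),("h far",293,251,182),("pad back",339,245,181),("pad front",355,245,181),("far",347,251,181),("bar",500,200,106),("bar",245,200,106)):
    X=wz(u,v,z,pos,rot);q=X-[514.5,-160,0];print(n,X.round(1),"along",round(q[0]*.125+q[1]*.992,1),"across",round(q[0]*.992-q[1]*.125,1))
im=cv2.imread("pics/wrist1.png")[175:260,260:370];cv2.imwrite("pics/w1c.png",cv2.convertScaleAbs(cv2.resize(im,None,fx=7,fy=7,interpolation=cv2.INTER_CUBIC),alpha=2.5,beta=0))
E
```

```text
h back [ 520.7 -169.6  182. ] along -8.7 across 7.3
h front [ 522.8 -151.6  182. ] along 9.3 across 7.2
h far [ 526.4 -161.3  182. ] along 0.1 across 12.0
pad back [ 526.3 -129.1  181. ] along 32.2 across 7.8
pad front [ 527.9 -118.   181. ] along 43.4 across 8.0
far [ 531.8 -124.   181. ] along 37.9 across 12.7
bar [541.4  42.5 106. ] along 204.3 across 1.4
bar [ 508.2 -210.2  106. ] along -50.5 across 0.0
```

View pics/w1c.png

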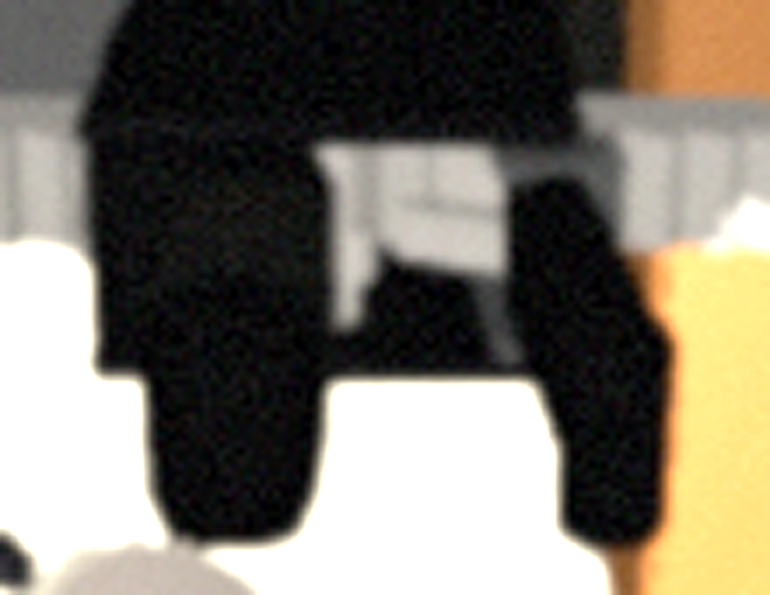

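The wrist crop shows the handle's top at wrist px (293, 245) and the paddle's at (347, 245). Along the bar these lie at −9..9 mm and 32..43 mm, which matches the given sizes. The handle is at (514.5, −160), so I'm descending over both.

```bash
python3 -m handwheel '[[-0.005,-0.001,0,0],[-0.005,-0.001,0,0],[0,0,0.02,0],[0,0,0.02,0],[0,0,0.02,0],[0,0,0.02,0],[0,0,0.009,0],[0,0,0,0]]'; python3 - <<'E'
from h import *
import cv2
s=r.sense();pos,rot=s["tool_pos"],s["tcp_rot"];print(pos,rot)
q=pos-[514.5,-160,0];print("along",q[0]*.125+q[1]*.992,"across",q[0]*.992-q[1]*.125)
cv2.imwrite("pics/wrist2.png",r.snapshot("wrist")[:,:,::-1])
E
```

```text
time: 3.3
tool_pos: [515.9, -141.6, 140.8]
tcp_rot: [180.0, -0.2, 172.8]
ft_force: [-1.7, -0.3, 0.5]
finger_gap: 84.9
grip_force: 0.0
[ 515.88889582 -141.56130714  140.81283712] [ 1.79960529e+02 -1.57673398e-01  1.72834424e+02]
along 18.464795294634037 across -0.9270519583453367
```

View pics/wrist2.png

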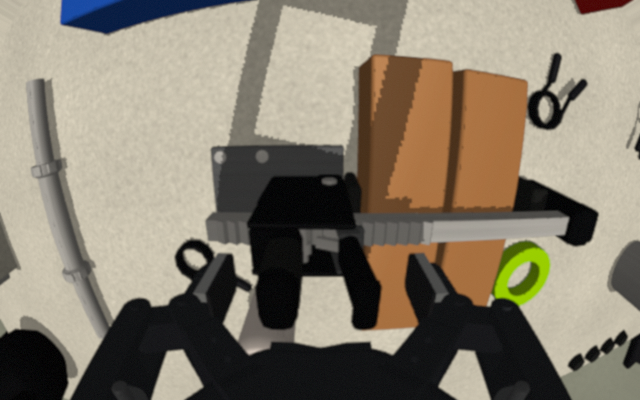

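```bash
python3 -m handwheel '[[0,-0.001,0,0],[0,0,0,0],[0,0,0,0]]' 0.058 20;python3 -m handwheel '[[0,-0.002,0,0],[0,-0.002,0,0],[0,-0.002,0,0],[0,-0.003,0,0],[0,-0.002,0,0],[0,0,0,0]]' 0.031 20; python3 -m handwheel '[[0,0,0,0],[0,0,0,0]]'
```

```text
time: 3.65
tool_pos: [517.1, -143.6, 143.4]
tcp_rot: [-180.0, 0.1, 172.8]
ft_force: [0.4, 0.1, -0.7]
finger_gap: 57.9
grip_force: 0.0
time: 4.25
tool_pos: [516.2, -154.2, 145.2]
tcp_rot: [180.0, 0.2, 172.8]
ft_force: [-5.2, 5.7, 16.2]
finger_gap: 31.5
grip_force: 12.4
time: 4.45
tool_pos: [516.2, -154.2, 145.1]
tcp_rot: [180.0, 0.2, 172.8]
ft_force: [-4.5, 4.8, 15.3]
finger_gap: 30.9
grip_force: 12.8
```

```bash
python3 -m handwheel '[[0,0.003,0,0],[0,0.003,0,0],[0,0.003,0,0],[0,0.002,0,0],[0,0,0,0]]' 0.060; cat >> h.py <<'E'
import cv2
def jaw():
    im=r.snapshot("top");g=im.max(2);n,l,st,c=cv2.connectedComponentsWithStats((g[185:225,255:300]<60).astype(np.uint8))
    i=1+st[1:,4].argmax();u,v=c[i]+[255,185];return st[i].tolist(),onz("top",u,v,100).round(1)
E
python3 -c "
from h import *
print(jaw())
import numpy as np
g=cv2.imread('pics/top0.png').max(2)
n,l,st,c=cv2.connectedComponentsWithStats((g[185:225,255:300]<60).astype(np.uint8));i=1+st[1:,4].argmax();print(st[i],onz('top',*(c[i]+[255,185]),100))"
python3 -m handwheel '[[0,-0.003,0,0],[0,-0.003,0,0],[0,-0.003,0,0],[0,-0.002,0,0],[0,0,0,0]]' 0.031
```

```text
time: 4.95
tool_pos: [516.4, -143.2, 142.1]
tcp_rot: [-180.0, -0.0, 172.8]
ft_force: [0.1, 0.3, -0.0]
finger_gap: 59.9
grip_force: 0.0
([18, 7, 20, 19, 227], array([537.8,  59.4, 100. ]))
[ 15   7  22  18 229] [538.6653795   68.60981727 100.        ]
time: 5.5
tool_pos: [515.5, -154.1, 144.3]
tcp_rot: [179.9, 0.1, 172.8]
ft_force: [-5.3, 6.9, 14.2]
finger_gap: 31.1
grip_force: 12.0
```

```bash
python3 -m handwheel '[[0,0.003,0,0],[0,0.003,0,0],[0,0.003,0,0],[0,0.002,0,0],[0,0,0,0]]' 0.060
python3 -m handwheel '[[0,-0.003,0,0],[0,-0.003,0,0],[0,-0.003,0,0],[0,-0.002,0,0],[0,0,0,0]]' 0.031
python3 -m handwheel '[[0,0.003,0,0],[0,0.003,0,0],[0,0.003,0,0],[0,0.002,0,0],[0,0,0,0]]' 0.060
python3 -m handwheel '[[0,-0.003,0,0],[0,-0.003,0,0],[0,-0.003,0,0],[0,-0.002,0,0],[0,0,0,0]]' 0.031
python3 -c "
from h import *
print(jaw())"
```

```text
time: 6.0
tool_pos: [516.4, -143.3, 142.1]
tcp_rot: [-180.0, -0.0, 172.8]
ft_force: [-0.6, 0.1, -0.1]
finger_gap: 60.0
grip_force: 0.0
time: 6.5
tool_pos: [515.6, -154.1, 144.3]
tcp_rot: [179.9, 0.1, 172.8]
ft_force: [-6.4, 5.9, 14.4]
finger_gap: 31.0
grip_force: 11.9
time: 7.0
tool_pos: [516.5, -143.3, 142.2]
tcp_rot: [-180.0, -0.0, 172.8]
ft_force: [-0.8, -0.2, 0.2]
finger_gap: 59.6
grip_force: 0.0
time: 7.5
tool_pos: [515.5, -154.1, 144.4]
tcp_rot: [179.9, 0.1, 172.8]
ft_force: [-7.0, 6.9, 15.9]
finger_gap: 31.2
grip_force: 13.0
([27, 8, 18, 18, 218], array([535.8,  36.3, 100. ]))
```

```bash
python3 -m handwheel '[[0,0.003,0,0],[0,0.003,0,0],[0,0.003,0,0],[0,0.002,0,0],[0,0,0,0]]' 0.060
python3 -m handwheel '[[0,-0.003,0,0],[0,-0.003,0,0],[0,-0.003,0,0],[0,-0.002,0,0],[0,0,0,0]]' 0.031 20
python3 -c "
from h import *
im=r.snapshot('top')[:,:,::-1]
cv2.imwrite('pics/top5.png',cv2.convertScaleAbs(cv2.resize(im[160:260,240:400],None,fx=5,fy=5),alpha=1.6,beta=20))"
```

```text
time: 8.05
tool_pos: [516.5, -143.3, 142.2]
tcp_rot: [-180.0, -0.0, 172.8]
ft_force: [-0.2, -0.4, -1.0]
finger_gap: 59.7
grip_force: 0.0
time: 8.55
tool_pos: [515.5, -152.9, 144.4]
tcp_rot: [179.8, 0.0, 172.8]
ft_force: [-7.2, 11.5, 16.7]
finger_gap: 33.7
grip_force: 19.6
```

View pics/top5.png

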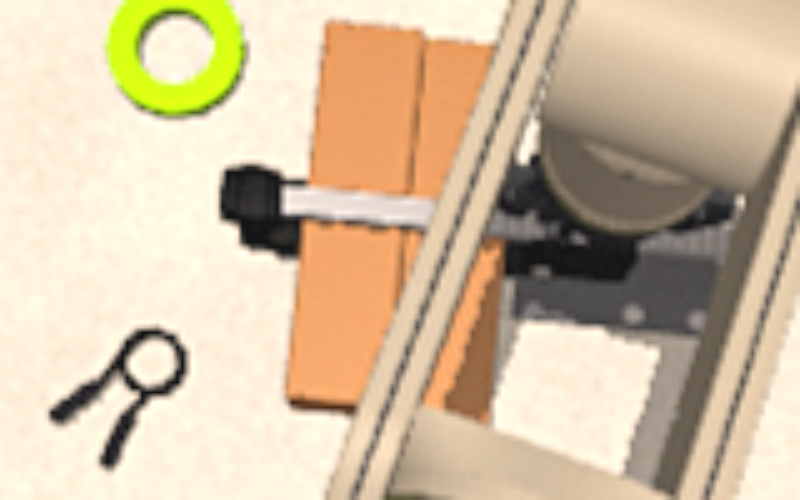

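The stroke stalled at 33.7 mm with 20 N. In the top crop the seam at (412, 120) is shut and the far jaw at (250, 205) touches the block, so it's gripped. I'll firm it up slightly and hold.

```bash
python3 -m handwheel '[[0,0,0,0],[0,0,0,0],[0,0,0,0],[0,0,0,0],[0,0,0,0]]' 0.03 24; python3 -m handwheel '[[0,0,0,0],[0,0,0,0],[0,0,0,0],[0,0,0,0],[0,0,0,0]]'; python3 -c "
from h import *
im=r.snapshot('side')[:,:,::-1]
cv2.imwrite('pics/side5.png',cv2.resize(im[140:270,235:385],None,fx=4.5,fy=4.5))"
```

```text
time: 9.1
tool_pos: [515.5, -153.2, 144.5]
tcp_rot: [179.9, 0.0, 172.8]
ft_force: [-6.5, 10.6, 16.8]
finger_gap: 32.9
grip_force: 22.6
time: 9.6
tool_pos: [515.5, -153.1, 144.5]
tcp_rot: [179.9, 0.0, 172.8]
ft_force: [-6.5, 9.4, 16.8]
finger_gap: 32.4
grip_force: 22.6
```

View pics/side5.png

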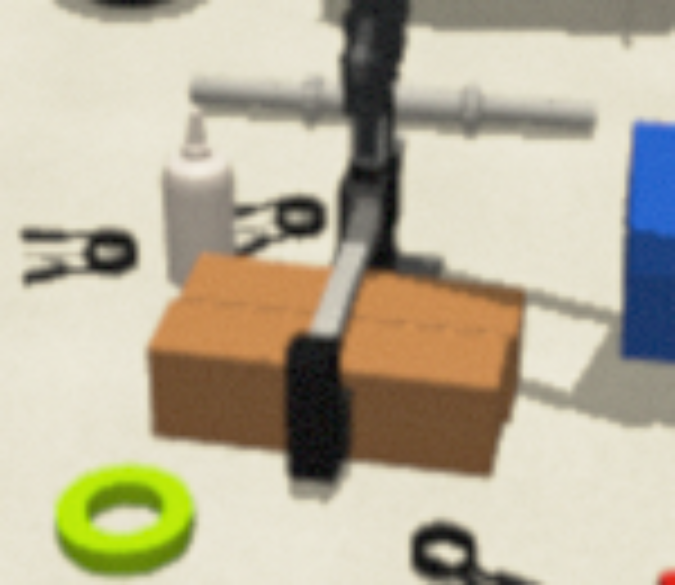

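```bash
python3 - <<'E'
from h import *
al=lambda X:round((X[0]-514.5)*.125+(X[1]+160)*.992,1)
new=r.snapshot("top")[:,:,::-1];cv2.imwrite("pics/top6.png",new)
for n,im in(("old",cv2.imread("pics/top0.png")),("new",new)):
    i=im.astype(int);m=((i[...,2]-i[...,0]>40)&(i[...,2]-i[...,1]>25)&(i[...,1]>i[...,0]+10))
    # cork front face / width at several rows above the bar, jaw outer edge near the bar
    for v in(175,180,185,215,220):
        us=np.where(m[v,285:350])[0]+285; print(n,v,"cork",[al(onz("top",u,v,75)) for u in(us[0]-.5,us[-1]+.5)],"seam",[u for u in range(us[0],us[-1]) if not m[v,u]][:6])
    d=i.max(2)<60; us=[np.where(d[v,262:310])[0] for v in(196,198,200,202)]; print("jaw",[(al(onz("top",u[0]+261.5,v,106))) for u,v in zip(us,(196,198,200,202)) if len(u)])
s=r.sense();print(s["time"],s["finger_gap"],s["grip_force"])
E
```

```text
old 175 cork [np.float64(176.7), np.float64(52.5)] seam [321, 322]
old 180 cork [np.float64(178.0), np.float64(54.2)] seam [320, 321]
old 185 cork [np.float64(176.5), np.float64(52.9)] seam [320, 321]
old 215 cork [np.float64(178.8), np.float64(53.9)] seam [317, 318]
old 220 cork [np.float64(177.3), np.float64(52.6)] seam [316, 317, 318]
jaw [np.float64(256.8), np.float64(256.1), np.float64(255.4), np.float64(251.9)]
new 175 cork [np.float64(167.8), np.float64(70.3)] seam []
new 180 cork [np.float64(169.2), np.float64(74.8)] seam []
new 185 cork [np.float64(167.6), np.float64(79.4)] seam []
new 215 cork [np.float64(167.2), np.float64(50.9)] seam [322, 323, 324, 325, 326, 327]
new 220 cork [np.float64(168.6), np.float64(52.6)] seam [319, 320, 321, 322, 323, 324]
jaw [np.float64(214.0), np.float64(216.2), np.float64(215.5), np.float64(214.9)]
9.7 33.0020143062865 22.5567013816908
```

```bash
python3 -c "
from bench import r
print(r.hand_in())"
```

```text
the job is handed in; nothing more can be done
None
```

I pumped the clamp in five squeezes until the far jaw held the block, seam shut, and handed in at about 9.7 s, still squeezing at about 23 N grip; the contact force on the cork can't be read and no verdict came back.

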